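Close and lock the glazed display case

ROBOT

A 6-joint arm with a two-finger parallel gripper is mounted at the origin on the work surface. World frame = base frame: x ahead of the robot, y to its left, z up, the work surface at z = 0. Lengths are in m, angles in rad, forces in N, time in s.
With the tool pointing down it reaches from about 0.375 to 0.9 m from the base axis. Payload 3.1 kg.
Tool frame: the origin (TCP) lies at the very end of the fingers, on their centre line; the grasp point (between the pads) lies 19 mm behind it; z points along the fingers, y is the direction in which the jaws open and shut (so a half turn about z gives the same grasp; the last joint's range is limited). The gripper opens to 85 mm and grips with 20 to 120 N. Pads are 22 mm wide; open, the fingers measure 114 mm over their backs; the gripper's body (76 mm by 85 mm) begins 54 mm behind the grasp point. The pads swing forward as they close: fully open they stand 13 mm farther back than shut.
Start: joints at [-1.448, 0.527, 1.433, -0, 1.181, -0.178], TCP at [0.185, -0.597, 0.231] pointing down, gripper open.
Joint ranges: [-3.08, 3.08], [-0.75, 2.2], [0.22, 2.44], [-1.43, 4.57], [0, 2.65], [-2.85, 2.85]. Speed limits (rad/s): [2.79, 2.79, 3.14, 3.14, 3.14, 3.14].

INTERFACE

Orientations are given as a unit quaternion [x, y, z, w].
In Python, from station import manip gives the robot as it stands. The module is installed in compiled form; this text tells all that it offers.
- The arm moves only by the tool send_rows, never from a script. Its argument "commands" is a list of rows, each an object with "delta_pos": the shift along the world's x, y, z in cm, a list of three; "yaw": the turn about the world's z in rad. A call has 1 to 10 rows; each row shifts and turns the pose as measured when the row begins; what a row does not reach is not made up. A row lasts 1/8 s, in which the tool goes at most 62.5 mm and 10.7 degrees, less where a joint would pass 70% of its speed; a pose out of reach is approached as far as the arm can. A call is refused whole if a number of a shift passes 6.25 or a number of a turn 0.188, either way. A call with a gripper value outside its range is refused whole. "grip" is the closure, from -1 (fully open) to 1 (shut), set as the call begins (left out, the last holds). The fingers move at their own pace and stop on an object; "force" is the grip in N (left out, the last holds). Time passes only in rows, so rows that do not move let the fingers close. It gives the time, the measured TCP pose, the force and the opening at its end, in the units of the state.
- manip.sense(): the state, without advancing time (a new reading comes with each control period).
- manip.snapshot(name): name is "scene" or "top"; returns the picture (384x512x3 uint8, blue, green, red); there is no depth.
- manip.get_calibration(name): a dict with "fx", "fy", "cx", "cy" (pixels), "dist_coeffs" ([k1, k2, p1, p2, k3] as OpenCV has them; the pictures are not rectified), "world_to_cam" (4x4, takes a point from world to camera coordinates). Camera axes: x right, y down, z forward; pixel columns grow to the right and rows downward; lengths in m; the calibration is good to about 2 mm. A picture is of the moment at which its call begins. get_calibration takes no time and is no camera call.
- manip.sign_off(): hands the job in, once; it reports no verdict.
The state is a dict: "t": time; "q": joint angles; "qd": joint speeds; "tau": joint torques, N m; "tcp_pos": TCP position; "tool_rot": TCP orientation; "force": force on the tool from outside, world axes, zero at the start; "ft_torque": the same for the moment, N m; "finger_gap": opening from 0.0 (shut) to 1.0 (fully open).
Only numpy, scipy, OpenCV 4.12 (cv2) and the standard library are available. Lean on these libraries where they do the work, as an engineer would, in place of code of your own. Each camera call takes 0.05 s, during which the arm holds its last target. There are 200 camera calls.

TASK

The shallow wooden display case on the foam mat is finished: with the fingertips push its open glazed lid gently shut until it lies flush, and then push both brass turn-buttons round so that they point straight over the lid and keep it shut. Only push: pinch or lift nothing, do not bring a turn-button over the opening before the lid is shut, and leave the case's contents and everything else on the bench where they are.

Things in the scene. Friction and masses are not known exactly. Their poses are not given: they have to be found in the camera images.
- case: the display case: an open box of dark wood, 240 x 240 x 60 mm, with a rail 30 mm wide all round and a blue cloth floor 12 mm up, lying on its back on the mat, too heavy to shift. Origin: centre of its underside; z up. The lid's hinge lies along its -y rail and the two turn-buttons stand on its +y rail, 105 mm from the centre and 68 mm either side of the middle, on top (60 mm above the origin)
- lid (a joint): opening angle of the lid about its hinge: 0 = shut, flush with the rails; it starts half to nearly upright (about 0.8 to 1.4), leaning over the case, and can go to 1.9. A stiff hinge: the lid stays where it is left, and 3 to 6 N on its free edge moves it
- lid_hinge (a point): middle of the hinge line, at the top of the case, in the lid's outer face. Own y axis runs along the lid from the hinge to the free edge, z is square to the outer face (the face that is up when shut). The lid is 178 x 178 mm and 12 mm thick, a pale wooden border 28 mm wide round a clear pane whose face lies 2.5 mm below the border's
- lid_edge (a point): middle of the lid's free edge, in its outer face, 178 mm from the hinge
- latch_a (a joint): value of the first brass turn-button's upright pivot: 0 = bar points straight over the lid, square to the rail (locked); positive = turned counter-clockwise seen from above. It starts between 1.5 and 2.3, its bar lying along or outside the rail, clear of the lid. It turns freely from -2.6 to 2.6 with light friction (about 0.06 N m) and stays where it is left; it has no stop at 0
- latch_b (a joint): value of the second brass turn-button's upright pivot: 0 = bar points straight over the lid, square to the rail (locked); positive = turned counter-clockwise seen from above. It starts between -1.5 and -2.3, its bar lying along or outside the rail, clear of the lid. It turns freely from -2.6 to 2.6 with light friction (about 0.06 N m) and stays where it is left; it has no stop at 0
- latch_a_pivot (a point): pivot of latch_a's turn-button, on the rail's top face. The bar is 16 mm wide and 12 mm thick, reaches 52 mm from here, and its underside clears the rail and the shut lid by 2 mm (its top is 14 mm above them). Own -y axis runs along the bar to its tip. Which turn-button sits at which of the two places changes
- latch_b_pivot (a point): pivot of latch_b's turn-button, on the rail's top face. The bar is 16 mm wide and 12 mm thick, reaches 52 mm from here, and its underside clears the rail and the shut lid by 2 mm (its top is 14 mm above them). Own -y axis runs along the bar to its tip. Which turn-button sits at which of the two places changes
- latch_a_tip (a point): far end of latch_a's bar, on its middle line, 8 mm above the rail's top face
- latch_b_tip (a point): far end of latch_b's bar, on its middle line, 8 mm above the rail's top face
- medal: loose copper medal lying in the case, 60 mm across, 9 mm thick; origin: centre of its underside. Leave it
- stapler: dark green and black staple gun lying on its side, about 230 x 200 mm, 46 mm high; origin: under its middle. Leave it
- tape: roll of brown tape lying flat, 90 mm across, 24 mm high, just beyond the case; origin: centre of its underside. Leave it
- driver: screwdriver lying beside the case's hinge side, about 200 mm long, 26 mm high; origin: under its middle. Leave it
- glue: white glue bottle with orange cap, 54 mm across, 115 mm high; origin: centre of its underside. Leave it
- jar: glass jar with steel cap, 60 mm across, 70 mm high; origin: centre of its underside. Leave it
- corner: yellow L-shaped sample of frame moulding, 120 x 120 mm, 22 mm high; origin: outer corner, underside. Leave it

How it is judged:
On the way, in this order (a step that is already met when the one before it is completed fails the run):
1. the lid is shut (value of joint lid below 0.06 rad), for 0.2 s.
2. both turn-buttons point over the shut lid (value of joint lid below 0.06 rad and value of joint latch_a between -0.35 and 0.35 rad and value of joint latch_b between -0.35 and 0.35 rad), for 0.2 s.
At the end, for the whole second after the job is handed in: The lid is shut (within 0.06 rad), both turn-buttons point over it (within 0.35 rad of square), all three are still, and the medal has not moved by 20 mm (all of step 2 and velocity of joint lid between -0.1 and 0.1 rad/s and velocity of joint latch_a between -0.1 and 0.1 rad/s and velocity of joint latch_b between -0.1 and 0.1 rad/s and distance of medal from where it was at the start of the episode below 0.02 m); the robot touches nothing.
It fails at once if a turn-button is brought over the opening (under 1.2 rad) while the lid is still open (value of joint lid above 0.1 rad and (value of joint latch_a between -1.2 and 1.2 rad or value of joint latch_b between -1.2 and 1.2 rad)).
It fails at once if the lid is treated roughly: moved shut faster than 2.5 rad/s, pressed with over 60 N, or thrown back beyond 1.75 rad (velocity of joint lid below -2.5 rad/s or contact force between the fingers and lid above 60 N or value of joint lid above 1.75 rad).
It fails at once if the lid or a turn-button is pinched between the fingers ((z of the grasp point in the frame of lid_hinge between -0.011 and -0.001 m and y of the grasp point in the frame of lid_hinge between 0.02 and 0.195 m and x of the grasp point in the frame of lid_hinge between -0.1 and 0.1 m and contact force between the fingers and lid above 0.5 N) or ((x of the grasp point in the frame of latch_a_pivot between -0.006 and 0.006 m and y of the grasp point in the frame of latch_a_pivot between -0.055 and 0.005 m and z of the grasp point in the frame of latch_a_pivot between -0.02 and 0.03 m and contact force between the fingers and latch_a above 0.5 N) or (x of the grasp point in the frame of latch_b_pivot between -0.006 and 0.006 m and y of the grasp point in the frame of latch_b_pivot between -0.055 and 0.005 m and z of the grasp point in the frame of latch_b_pivot between -0.02 and 0.03 m and contact force between the fingers and latch_b above 0.5 N))).
It fails at once if the medal is shifted or lifted by 20 mm, or something else on the bench by 25 mm (distance of medal from where it was at the start of the episode above 0.02 m or distance of any of stapler, tape, driver, glue, jar, corner from where it was at the start of the episode above 0.025 m).
It also fails if it takes over 51 s, if anything falls off the work surface, if the arm or the gripper's body presses on something with over 40 N, if the wrist force passes 120 N, or if a joint passes its speed limit or range.

## Working session

There is one attempt and no reset: what is moved stays moved. The work goes in short steps, Python scripts to look and compute and a tool call to move; the robot and the scene stay as the last step left them, time stands still between calls to the robot, and variables do not carry over. Pictures are saved under pics/ and viewed, about 8 in all and at most 12, crops included, and the job is handed in when it is done.

Besides the shell and the picture viewer there is one more tool, called after ">>>" by a JSON object that holds its "fn" and its "kwargs", one argument or row to a line. send_rows: Moves the arm, as the interface text tells. Its arguments: {"type":"object","properties":{"commands":{"type":"array","items":{"type":"object","properties":{"delta_pos":{"type":"array","items":{"type":"number"}},"yaw":{"type":"number"}}}},"grip":{"type":"number"},"force":{"type":"number"}},"required":["commands"]}

```bash
mkdir -p pics; ls; python3 - <<'E'
from station import manip
import cv2
for n in("scene","top"):
    cv2.imwrite(f"pics/{n}0.png",manip.snapshot(n))
    c=manip.get_calibration(n); print(n,c)
print(manip.sense())
E
```

```text
pics
scene {'fx': 480.3995353484176, 'fy': 480.3995353484176, 'cx': 257.5919381271158, 'cy': 190.38732243651663, 'dist_coeffs': array([-0.1567569,  0.       ,  0.       ,  0.       ,  0.       ]), 'world_to_cam': array([[-0.87930894,  0.47620049,  0.00699174,  0.49237692],
       [ 0.40713556,  0.75923472, -0.50774331, -0.20498154],
       [-0.24709599, -0.44361664, -0.86148003,  1.36798746],
       [ 0.        ,  0.        ,  0.        ,  1.        ]])}
top {'fx': 427.74214223924656, 'fy': 427.74214223924656, 'cx': 254.3720194665516, 'cy': 192.2577181467584, 'dist_coeffs': array([-0.02896759,  0.        ,  0.        ,  0.        ,  0.        ]), 'world_to_cam': array([[-0.01961634, -0.99961847, -0.01944533,  0.02577042],
       [-0.98272247,  0.02285763, -0.18366837,  0.57272253],
       [ 0.18404277,  0.01550646, -0.98279591,  1.22706322],
       [ 0.        ,  0.        ,  0.        ,  1.        ]])}
{'t': 0.1, 'q': array([-1.44849811e+00,  5.28358781e-01,  1.43378432e+00, -5.94708421e-05,
        1.18141088e+00, -1.78489887e-01]), 'qd': array([ 0.0014352 , -0.00281372, -0.00347197,  0.00070947, -0.00056528,
        0.0008046 ]), 'tau': array([ 8.70730328e-04, -4.43301916e+01, -1.78586662e+01, -1.68624670e-04,
        3.83797305e-03, -7.96016053e-06]), 'tcp_pos': array([ 0.18510795, -0.5962747 ,  0.23043711]), 'tool_rot': array([ 9.88709944e-01,  1.49838862e-01,  6.14891473e-08, -9.81053184e-04]), 'force': array([ 0.69507281, -0.17523729, -0.28327458]), 'ft_torque': array([-0.02722375, -0.01228261,  0.00522451]), 'finger_gap': 1.0002914550392323}
```

View pics/scene0.png

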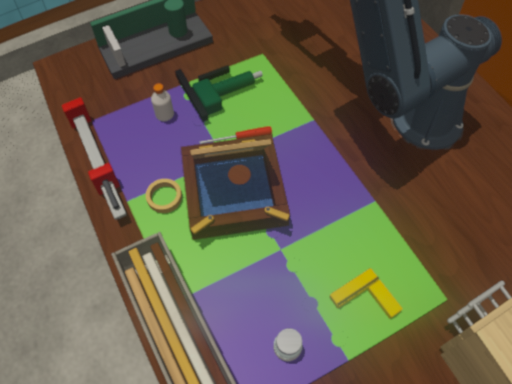

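View pics/top0.png

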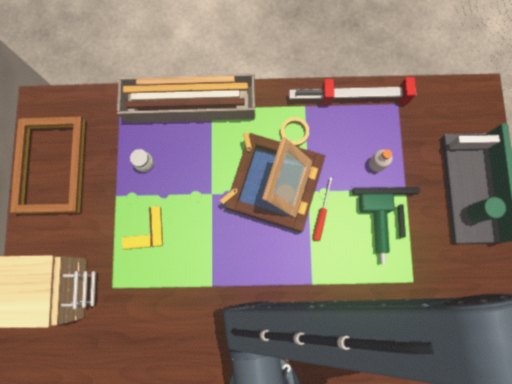

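The top view shows the case around (275,183), with its hinge to the right and the lid leaning left. The buttons are at about (249,142) and (230,197). Next I'll crop both views for exact pixels.

```bash
python3 - <<'E'
import cv2
for n,(x,y) in dict(scene=(172,122),top=(212,125)).items():
    im=cv2.imread(f"pics/{n}0.png")[y:y+120,x:x+130]
    im=cv2.resize(im,None,fx=5,fy=5,interpolation=cv2.INTER_CUBIC)
    for k in range(0,130,10):
        cv2.putText(im,str(x+k),(k*5,8),0,.3,(255,255,255)); cv2.line(im,(k*5,10),(k*5,16),(255,255,255))
        if k<120: cv2.putText(im,str(y+k),(0,k*5+4),0,.3,(255,255,255))
    cv2.imwrite(f"pics/{n}0c.png",im)
E
```

```text
(no output)
```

View pics/scene0c.png

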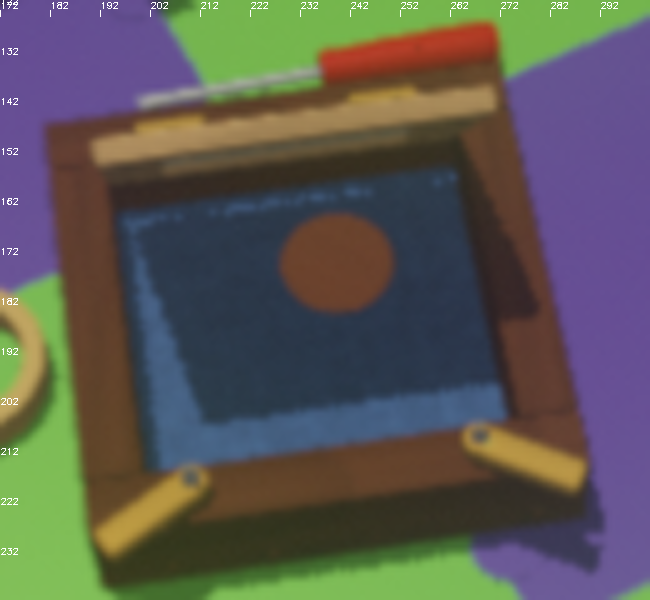

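View pics/top0c.png

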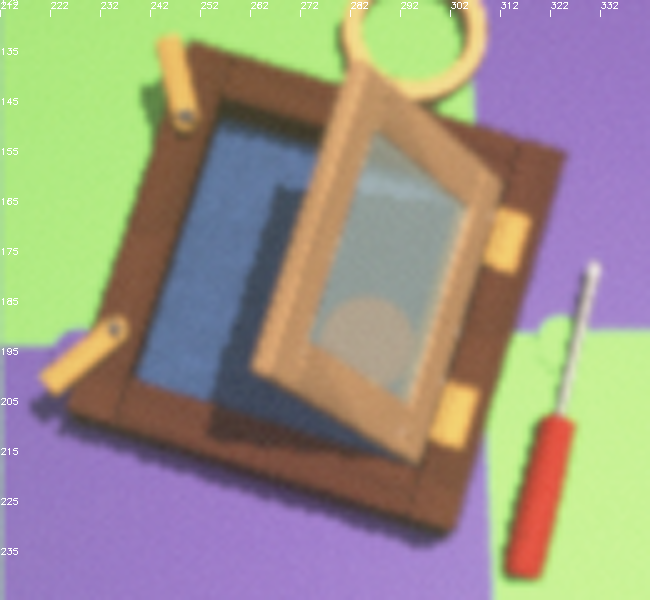

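The crops give usable rail corners, pivots, bar tips and lid-edge corners. I'll fit the whole model (case x, y, z, yaw, lid and latch angles) to both views.

```bash
cat >fit.py <<'E'
import numpy as np,cv2
from scipy.optimize import least_squares
from station import manip
C={n:manip.get_calibration(n) for n in("scene","top")}
def proj(n,P):
    c=C[n];W=np.array(c["world_to_cam"]);K=np.array([[c["fx"],0,c["cx"]],[0,c["fy"],c["cy"]],[0,0,1]])
    return cv2.projectPoints(np.array(P,float).reshape(-1,1,3),cv2.Rodrigues(W[:3,:3])[0],W[:3,3],K,c["dist_coeffs"])[0][:,0]
def model(p):
    x,y,z,w,l,ap,an=p   # ap: latch at +x side, an: at -x side
    H=np.array([0,-.089,.06]);d={}
    for i,(a,b) in enumerate([(-1,1),(1,1),(1,-1),(-1,-1)]): d[f"c{i}"]=[.12*a,.12*b,.06]
    for s,t,k in((1,ap,"p"),(-1,an,"n")):
        d["v"+k]=[.068*s,.105,.074]; d["t"+k]=[.068*s+.052*np.sin(t),.105-.052*np.cos(t),.068]
        d["u"+k]=d["t"+k][:2]+[.074]
    e=np.array([0,np.cos(l),np.sin(l)]);n=np.array([0,-np.sin(l),np.cos(l)])
    for s,k in((1,"p"),(-1,"n")):
        d["e"+k]=H+.178*e+[.089*s,0,0]; d["i"+k]=d["e"+k]-.012*n; d["h"+k]=H+[.089*s,0,0]
    R=np.array([[np.cos(w),-np.sin(w),0],[np.sin(w),np.cos(w),0],[0,0,1]])
    return {k:R@np.array(v)+[x,y,z] for k,v in d.items()}
def fit(obs,p0,free=range(7)):
    free=list(free)
    def f(q):
        p=np.array(p0,float);p[free]=q;m=model(p);r=[]
        for n in obs: r.append((proj(n,[m[k] for k in obs[n]])-np.array(list(obs[n].values()))).ravel())
        return np.concatenate(r)
    s=least_squares(f,np.array(p0,float)[free],loss="soft_l1"); p=np.array(p0,float);p[free]=s.x
    r=f(s.x).reshape(-1,2); i=0
    for n in obs:
        print(n,{k:r[i+j].round(1).tolist() for j,k in enumerate(obs[n])}); i+=len(obs[n])
    return p
E
cat >a.py <<'E'
from fit import *
S=lambda u,v:(172+u/5-.4,122+v/5-.4)
T=lambda u,v:(212+u/5-.4,125+v/5-.4)
# hinge faces -y of world; case +y ~ world +y/-x... top view: left = +y world
obs=dict(top=dict(c1=T(192,42),c0=T(70,410),c3=T(447,532),c2=T(567,150),vp=T(185,118),vn=T(114,328),up=T(170,38),un=T(47,385),
  ep=T(370,68),en=T(272,372),hp=T(500,180),hn=T(415,462),ip=T(355,62),inn=T(253,365)),
 scene=dict(c1=S(100,560),c0=S(585,460),c2=S(45,124),vp=S(191,478),vn=S(479,435),up=S(104,543),un=S(578,475),
  ep=S(93,143),en=S(497,88),ip=S(97,165),inn=S(497,110)))
for n in obs:
    if "inn" in obs[n]: obs[n]["in"]=obs[n].pop("inn")
# c1 in top = +x side far; 
p=fit(obs,[.55,-.03,.01,-.3,1.0,1.8,-2.0])
print(p.round(4)); np.save("p.npy",p)
for k,v in model(p).items(): print(k,v.round(3))
E
python3 a.py
```

```text
top {'c1': [-0.8, -0.3], 'c0': [-1.0, 0.3], 'c3': [1.6, 0.2], 'c2': [0.1, 0.6], 'vp': [-0.0, 0.3], 'vn': [0.1, 0.8], 'up': [-0.5, 0.1], 'un': [-0.3, 0.5], 'ep': [-0.3, -0.8], 'en': [-0.4, 1.1], 'hp': [0.7, 1.2], 'hn': [0.9, 1.0], 'ip': [-1.1, 0.0], 'in': [-0.4, 1.7]}
scene {'c1': [-2.8, -4.3], 'c0': [1.1, 0.6], 'c2': [-0.8, 0.2], 'vp': [-0.2, 0.4], 'vn': [-0.3, 0.5], 'up': [-1.0, 0.1], 'un': [0.5, 0.4], 'ep': [-0.6, -0.8], 'en': [-1.3, -0.7], 'ip': [-0.6, 0.3], 'in': [-0.5, 0.2]}
[ 0.6047 -0.0498  0.0026 -0.3254  1.0222  2.0839 -2.1515]
c0 [0.529 0.102 0.063]
c1 [0.757 0.026 0.063]
c2 [ 0.68  -0.202  0.063]
c3 [ 0.453 -0.125  0.063]
vp [0.703 0.028 0.077]
tp [0.754 0.038 0.071]
up [0.754 0.038 0.077]
vn [0.574 0.071 0.077]
tn [0.542 0.112 0.071]
un [0.542 0.112 0.077]
ep [ 0.69  -0.075  0.214]
ip [ 0.693 -0.065  0.208]
hp [ 0.661 -0.163  0.063]
en [ 0.522 -0.018  0.214]
in [ 0.525 -0.008  0.208]
hn [ 0.492 -0.106  0.063]
```

Residuals are about 1 px or less, apart from one hidden corner. The case is at (0.605, -0.050) with yaw -0.325. The lid is at 1.02, latch_a (case +x side) at 2.08 and latch_b at -2.15. I'll shut the fingers and go to a point above and behind the lid.

>>> {"fn": "send_rows", "kwargs": {
  "commands": [
    {"delta_pos": [2, 2, 2], "yaw": -0.06},
    {"delta_pos": [3.5, 4.4, 1], "yaw": -0.07},
    {"delta_pos": [3.5, 4.4, 0], "yaw": -0.07},
    {"delta_pos": [3.5, 4.4, 0], "yaw": -0.07},
    {"delta_pos": [3.5, 4.4, 0], "yaw": -0.07},
    {"delta_pos": [3.5, 4.4, 0], "yaw": -0.07},
    {"delta_pos": [3.5, 4.4, 0], "yaw": -0.07},
    {"delta_pos": [3.5, 4.4, 0], "yaw": -0.07},
    {"delta_pos": [3.5, 4.4, 0], "yaw": -0.07},
    {"delta_pos": [3.5, 4.4, 0], "yaw": -0.07}
  ],
  "grip": 1,
  "force": 40
}}

```text
t: 1.35
tcp_pos: [0.5248, -0.169, 0.2572]
tool_rot: [0.978, -0.209, 0.0, -0.002]
force: [0.5, -1.2, 0.3]
finger_gap: -0.001
```

>>> {"fn": "send_rows", "kwargs": {
  "commands": [
    {"delta_pos": [3.3, 4, 0], "yaw": 0.06},
    {"delta_pos": [2.5, 3, 0], "yaw": 0.03},
    {"delta_pos": [0, 0, 0], "yaw": 0}
  ]
}}

```text
t: 1.72
tcp_pos: [0.5854, -0.0924, 0.2558]
tool_rot: [0.987, -0.161, -0.001, -0.003]
force: [0.1, -0.5, -0.8]
finger_gap: -0.003
```

>>> {"fn": "send_rows", "kwargs": {
  "commands": [
    {"delta_pos": [0.4, 1.2, -2.5], "yaw": 0},
    {"delta_pos": [0.4, 1.1, -2.4], "yaw": 0},
    {"delta_pos": [0, 0, 0], "yaw": 0},
    {"delta_pos": [0.4, 1.0, -0.7], "yaw": 0},
    {"delta_pos": [0.4, 1.0, -0.7], "yaw": 0},
    {"delta_pos": [0.3, 0.9, -0.8], "yaw": 0}
  ]
}}

```text
t: 2.48
tcp_pos: [0.6029, -0.0434, 0.1847]
tool_rot: [0.987, -0.163, -0.001, -0.001]
force: [-1.7, -0.9, 2.4]
finger_gap: 0.002
```

```bash
python3 - <<'E'
from station import manip
import cv2,numpy as np
a=manip.snapshot("scene")[105:245,165:305]; b=manip.snapshot("top")[105:245,205:345]
cv2.imwrite("pics/p1.png",cv2.resize(np.hstack([a,b]),(800,400),interpolation=cv2.INTER_CUBIC)); print(manip.sense()["tcp_pos"])
E
```

```text
[ 0.6031405  -0.04249128  0.18384345]
```

View pics/p1.png

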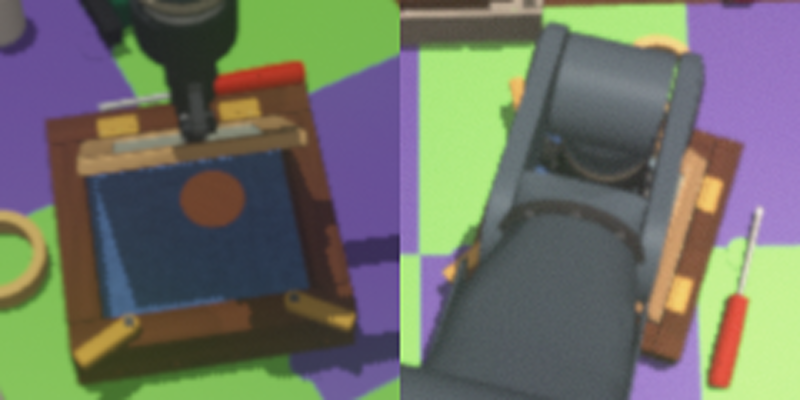

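The left panel shows the fingertip behind the lid's free edge at about (197,130), and the lid is moving with both buttons untouched. I'll follow the arc.

>>> {"fn": "send_rows", "kwargs": {
  "commands": [
    {"delta_pos": [0.5, 1.4, -1.4], "yaw": 0},
    {"delta_pos": [0.4, 1.1, -1.6], "yaw": 0},
    {"delta_pos": [0.3, 0.9, -1.7], "yaw": 0},
    {"delta_pos": [0.25, 0.75, -1.8], "yaw": 0},
    {"delta_pos": [0.2, 0.5, -1.9], "yaw": 0}
  ]
}}

```text
t: 3.2
tcp_pos: [0.6212, 0.0068, 0.0951]
tool_rot: [0.987, -0.162, -0.0, -0.001]
force: [-0.5, -2.2, 1.9]
finger_gap: 0.002
```

>>> {"fn": "send_rows", "kwargs": {
  "commands": [
    {"delta_pos": [0, 0.1, -1.2], "yaw": 0},
    {"delta_pos": [0, 0, -1.0], "yaw": 0},
    {"delta_pos": [0, 0, -0.5], "yaw": 0},
    {"delta_pos": [0, 0, -0.3], "yaw": 0}
  ]
}}

```text
t: 3.7
tcp_pos: [0.6218, 0.0094, 0.0677]
tool_rot: [0.987, -0.163, -0.0, -0.002]
force: [-6.9, 0.4, 24.5]
finger_gap: -0.001
```

>>> {"fn": "send_rows", "kwargs": {
  "commands": [
    {"delta_pos": [0, 0, -0.1], "yaw": 0},
    {"delta_pos": [0, 0, -0.1], "yaw": 0},
    {"delta_pos": [0, 0, 0], "yaw": 0}
  ]
}}

```text
t: 4.08
tcp_pos: [0.6218, 0.0092, 0.0681]
tool_rot: [0.987, -0.163, 0.001, -0.002]
force: [0.2, 0.9, 0.8]
finger_gap: -0.001
```

>>> {"fn": "send_rows", "kwargs": {
  "commands": [
    {"delta_pos": [0, 0, 2], "yaw": 0},
    {"delta_pos": [-0.5, -3, 5], "yaw": 0},
    {"delta_pos": [-1, -5, 4], "yaw": 0},
    {"delta_pos": [-1, -5, 2], "yaw": 0},
    {"delta_pos": [0, 0, 0], "yaw": 0}
  ]
}}

```text
t: 4.7
tcp_pos: [0.5952, -0.1248, 0.1978]
tool_rot: [0.987, -0.162, -0.001, -0.001]
force: [0.3, 0.2, 0.0]
finger_gap: -0.002
```

```bash
python3 - <<'E'
from station import manip
import cv2,numpy as np
x,y=172,122
im=manip.snapshot("scene");cv2.imwrite("pics/s2.png",im);im=im[y:y+120,x:x+130]
cv2.imwrite("pics/s2c.png",cv2.resize(im,None,fx=5,fy=5,interpolation=cv2.INTER_CUBIC)); print(manip.sense()["tcp_pos"])
E
```

```text
[ 0.5946441  -0.12275252  0.19683768]
```

View pics/s2c.png

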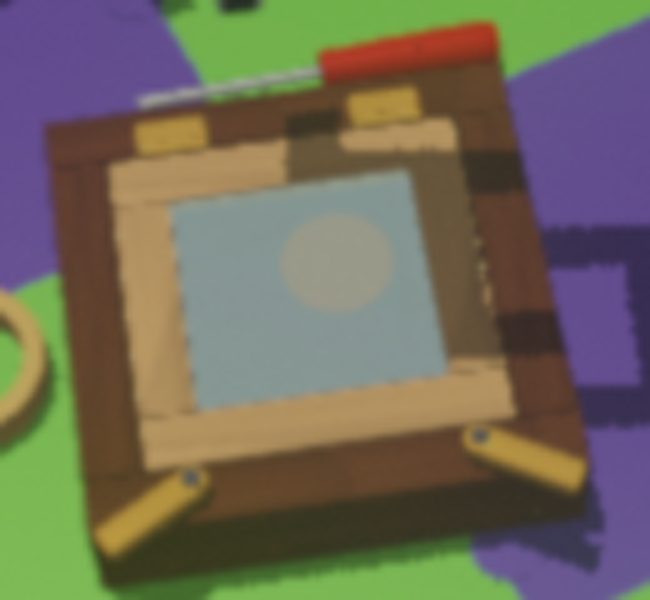

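The lid looks flush, with its free-edge corners at crop pixels (145,470) and (513,417) and both buttons unmoved. Now I'll check the lid angle and case height numerically.

```bash
cat >b.py <<'E'
from fit import *
S=lambda u,v:(172+u/5-.4,122+v/5-.4)
T=lambda u,v:(212+u/5-.4,125+v/5-.4)
o=dict(top=dict(c1=T(192,42),c0=T(70,410),c3=T(447,532),c2=T(567,150),vp=T(185,118),vn=T(114,328),up=T(170,38),un=T(47,385)),
 scene=dict(c0=S(587,460),c2=S(45,124),vp=S(191,478),vn=S(479,435),up=S(104,543),un=S(578,475),ep=S(145,470),en=S(513,417),hp=S(110,163),hn=S(453,120)))
p=fit(o,[.605,-.05,.004,-.325,0.0,2.08,-2.15]); print(p.round(4)); np.save("p.npy",p)
for z in(.003,.007):
    print(fit(o,[.605,-.05,z,-.325,0.0,2.08,-2.15],[0,1,3,4,5,6]).round(4))
m=model(p)
for k in("vp","tp","vn","tn"): print(k,m[k].round(4))
E
python3 b.py
```

```text
top {'c1': [-0.4, -0.4], 'c0': [-1.1, 0.2], 'c3': [1.4, 0.5], 'c2': [0.4, 1.0], 'vp': [0.2, 0.2], 'vn': [0.2, 0.7], 'up': [-0.6, 0.1], 'un': [-0.3, 0.4]}
scene {'c0': [0.6, 0.6], 'c2': [-0.5, -0.3], 'vp': [-0.3, 0.0], 'vn': [-0.4, 0.4], 'up': [-0.8, -0.0], 'un': [0.4, 0.3], 'ep': [-0.2, -0.0], 'en': [0.1, 0.1], 'hp': [-0.5, -0.0], 'hn': [-0.4, -0.5]}
[ 0.6042 -0.0501  0.0032 -0.3315 -0.0098  2.1116 -2.1451]
top {'c1': [-0.4, -0.3], 'c0': [-1.1, 0.2], 'c3': [1.5, 0.5], 'c2': [0.4, 1.0], 'vp': [0.3, 0.2], 'vn': [0.2, 0.7], 'up': [-0.6, 0.1], 'un': [-0.3, 0.4]}
scene {'c0': [0.6, 0.6], 'c2': [-0.5, -0.3], 'vp': [-0.3, 0.0], 'vn': [-0.4, 0.4], 'up': [-0.8, -0.0], 'un': [0.3, 0.3], 'ep': [-0.2, -0.0], 'en': [0.1, 0.1], 'hp': [-0.5, 0.0], 'hn': [-0.4, -0.5]}
[ 0.6042 -0.0501  0.003  -0.3315 -0.0093  2.1113 -2.1451]
top {'c1': [-0.8, -0.8], 'c0': [-1.6, -0.1], 'c3': [1.2, 0.3], 'c2': [0.2, 0.6], 'vp': [-0.1, -0.2], 'vn': [-0.3, 0.4], 'up': [-1.2, -0.3], 'un': [-0.8, 0.1]}
scene {'c0': [0.8, 0.2], 'c2': [-0.5, -0.9], 'vp': [-0.4, -0.4], 'vn': [-0.2, 0.0], 'up': [-0.8, -0.2], 'un': [0.6, -0.1], 'ep': [-0.1, -0.0], 'en': [0.3, 0.1], 'hp': [-0.5, -0.6], 'hn': [-0.2, -1.1]}
[ 0.6043 -0.049   0.007  -0.3317 -0.0211  2.1219 -2.1463]
vp [0.7026 0.027  0.0772]
tp [0.7535 0.0378 0.0712]
vn [0.5741 0.0713 0.0772]
tn [0.542  0.1122 0.0712]
```

The lid angle fits at -0.01, so it is shut, and the rail top is at about z = 0.064. Next I'll compute push waypoints for both buttons, with the finger 7 to 9 mm above the rail.

```bash
cat >w.py <<'E'
import numpy as np
x,y,z,w=np.load("p.npy")[:4]
R=np.array([[np.cos(w),-np.sin(w)],[np.sin(w),np.cos(w)]])
for s in(1,-1):
    last=None; print("latch","a" if s>0 else "b")
    for t in(2.5,2.2,1.95,1.7,1.45,1.2,.95,.7,.5,.3,.15,.05):
        h=.011*abs(np.cos(t))+.0145*abs(np.sin(t))+.008+(.008 if t==2.5 else 0)
        c=np.array([.068,.105])+.042*np.array([np.sin(t),-np.cos(t)])+h*np.array([np.cos(t),np.sin(t)])
        q=R@(c*[s,1])+[x,y]
        print(t,q.round(4),"" if last is None else (100*(q-last)).round(2)); last=q
E
python3 w.py
```

```text
latch a
2.5 [0.7185 0.0784] 
2.2 [0.7351 0.0644] [ 1.66 -1.4 ]
1.95 [0.7434 0.0546] [ 0.83 -0.98]
1.7 [0.7486 0.0419] [ 0.52 -1.26]
1.45 [0.7508 0.03  ] [ 0.22 -1.19]
1.2 [0.7512 0.0194] [ 0.04 -1.06]
0.95 [0.7483 0.008 ] [-0.28 -1.14]
0.7 [ 0.7418 -0.0029] [-0.65 -1.09]
0.5 [ 0.7339 -0.0102] [-0.79 -0.74]
0.3 [ 0.7241 -0.0157] [-0.98 -0.54]
0.15 [ 0.7158 -0.0181] [-0.83 -0.24]
0.05 [ 0.7099 -0.0188] [-0.58 -0.07]
latch b
2.5 [0.5931 0.1215] 
2.2 [0.5715 0.1207] [-2.17 -0.08]
1.95 [0.5589 0.1181] [-1.26 -0.27]
1.7 [0.547  0.1113] [-1.19 -0.68]
1.45 [0.5379 0.1033] [-0.91 -0.8 ]
1.2 [0.5311 0.0951] [-0.69 -0.81]
0.95 [0.5263 0.0844] [-0.48 -1.07]
0.7 [0.5248 0.0718] [-0.15 -1.26]
0.5 [0.5264 0.0612] [ 0.17 -1.06]
0.3 [0.5309 0.0509] [ 0.44 -1.03]
0.15 [0.5359 0.0438] [ 0.51 -0.7 ]
0.05 [0.5401 0.0397] [ 0.42 -0.42]
```

>>> {"fn": "send_rows", "kwargs": {
  "commands": [
    {"delta_pos": [2.5, 4, 0], "yaw": 0},
    {"delta_pos": [2.5, 4, 0], "yaw": 0},
    {"delta_pos": [2.5, 4, 0], "yaw": 0},
    {"delta_pos": [2.5, 4, 0], "yaw": 0},
    {"delta_pos": [2.5, 4, 0], "yaw": 0},
    {"delta_pos": [0, 0, 0], "yaw": 0}
  ]
}}

```text
t: 5.5
tcp_pos: [0.7175, 0.0914, 0.1862]
tool_rot: [0.987, -0.16, -0.01, -0.003]
force: [-1.6, -0.4, -0.3]
finger_gap: 0.003
```

>>> {"fn": "send_rows", "kwargs": {
  "commands": [
    {"delta_pos": [0, -0.4, -4.5], "yaw": 0},
    {"delta_pos": [0, -0.4, -4.5], "yaw": 0},
    {"delta_pos": [0, -0.3, -2], "yaw": 0},
    {"delta_pos": [0, 0, 0], "yaw": 0}
  ]
}}

```text
t: 6.0
tcp_pos: [0.7136, 0.0826, 0.07]
tool_rot: [0.987, -0.158, -0.013, -0.002]
force: [-0.3, -0.4, -0.1]
finger_gap: 0.003
```

>>> {"fn": "send_rows", "kwargs": {
  "commands": [
    {"delta_pos": [0.4, -0.3, 0.4], "yaw": 0},
    {"delta_pos": [0.9, -0.8, 0], "yaw": 0},
    {"delta_pos": [0.9, -0.8, 0], "yaw": 0},
    {"delta_pos": [0.8, -1, 0], "yaw": 0},
    {"delta_pos": [0.5, -1.2, 0], "yaw": 0},
    {"delta_pos": [0, 0, 0], "yaw": 0}
  ]
}}

```text
t: 6.75
tcp_pos: [0.7552, 0.0378, 0.0808]
tool_rot: [0.987, -0.159, -0.008, -0.003]
force: [0.2, 0.4, -0.1]
finger_gap: -0.002
```

```bash
cat >pic.py <<'E'
import sys,cv2
from station import manip
x,y=172,122
im=manip.snapshot("scene");cv2.imwrite(f"pics/{sys.argv[1]}.png",im);im=im[y:y+120,x:x+130]
cv2.imwrite(f"pics/{sys.argv[1]}c.png",cv2.resize(im,None,fx=5,fy=5,interpolation=cv2.INTER_CUBIC));s=manip.sense();print(s["tcp_pos"],s["force"])
E
python3 pic.py s3
```

```text
[0.75492821 0.0383138  0.08072577] [-0.43829656 -0.67836624 -0.38790384]
```

View pics/s3c.png

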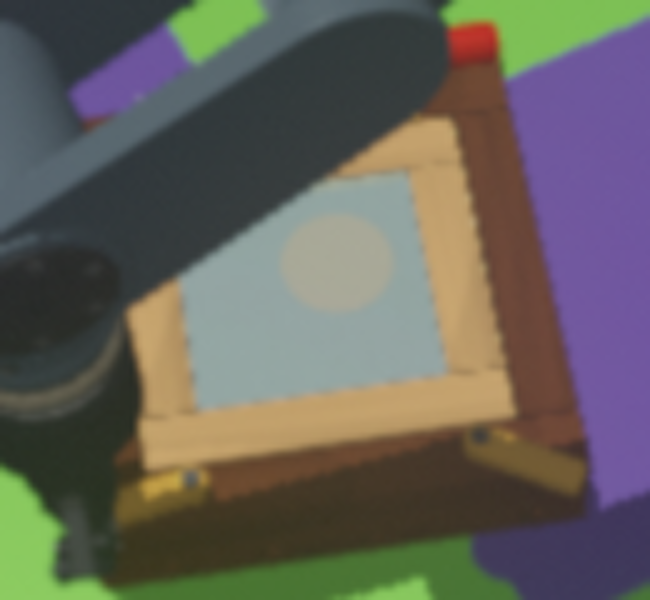

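The scene crop shows button a turned from the crop pixel direction (104,543) to about (120,505), roughly t≈1.75, with the finger beside its tip. The finger has drifted up to z = 0.081, so I'll bring it back down and continue in short calls.

>>> {"fn": "send_rows", "kwargs": {
  "commands": [
    {"delta_pos": [0, 0.2, -0.7], "yaw": 0},
    {"delta_pos": [-0.2, -0.5, 0], "yaw": 0},
    {"delta_pos": [-0.2, -0.6, 0], "yaw": 0}
  ]
}}

```text
t: 7.18
tcp_pos: [0.7533, 0.0307, 0.0758]
tool_rot: [0.987, -0.158, -0.004, -0.004]
force: [1.6, 0.9, -0.4]
finger_gap: 0.001
```

>>> {"fn": "send_rows", "kwargs": {
  "commands": [
    {"delta_pos": [-0.2, -1.1, -0.1], "yaw": 0},
    {"delta_pos": [-0.3, -1.1, 0], "yaw": 0},
    {"delta_pos": [-0.6, -1.1, 0], "yaw": 0},
    {"delta_pos": [0, 0, 0], "yaw": 0}
  ]
}}

```text
t: 7.68
tcp_pos: [0.739, -0.0021, 0.0744]
tool_rot: [0.987, -0.158, -0.007, -0.005]
force: [0.5, -0.2, 1.0]
finger_gap: -0.004
```

>>> {"fn": "send_rows", "kwargs": {
  "commands": [
    {"delta_pos": [-0.5, -0.8, 0], "yaw": 0},
    {"delta_pos": [-0.9, -0.6, 0], "yaw": 0},
    {"delta_pos": [-0.8, -0.3, 0], "yaw": 0},
    {"delta_pos": [-0.4, 0, 0], "yaw": 0},
    {"delta_pos": [0, 0, 0], "yaw": 0}
  ]
}}

```text
t: 8.3
tcp_pos: [0.7113, -0.0219, 0.0731]
tool_rot: [0.987, -0.158, -0.007, -0.004]
force: [-0.3, 0.8, 0.1]
finger_gap: -0.003
```

>>> {"fn": "send_rows", "kwargs": {
  "commands": [
    {"delta_pos": [1, -0.3, 0.2], "yaw": 0},
    {"delta_pos": [0.5, 0, 3], "yaw": 0},
    {"delta_pos": [0, 0, 5], "yaw": 0},
    {"delta_pos": [-2, 3, 2], "yaw": 0},
    {"delta_pos": [-3.5, 4, 0], "yaw": 0},
    {"delta_pos": [-3.5, 4, 0], "yaw": 0},
    {"delta_pos": [-3, 3, 0], "yaw": 0},
    {"delta_pos": [0, 0, 0], "yaw": 0}
  ]
}}

```text
t: 9.3
tcp_pos: [0.6086, 0.1167, 0.1793]
tool_rot: [0.987, -0.158, -0.005, -0.003]
force: [-0.1, -0.2, 0.2]
finger_gap: 0.0
```

```bash
python3 pic.py s4
```

```text
[0.61054071 0.11557905 0.17963023] [-0.76092097  0.01484573 -0.01393785]
```

View pics/s4c.png

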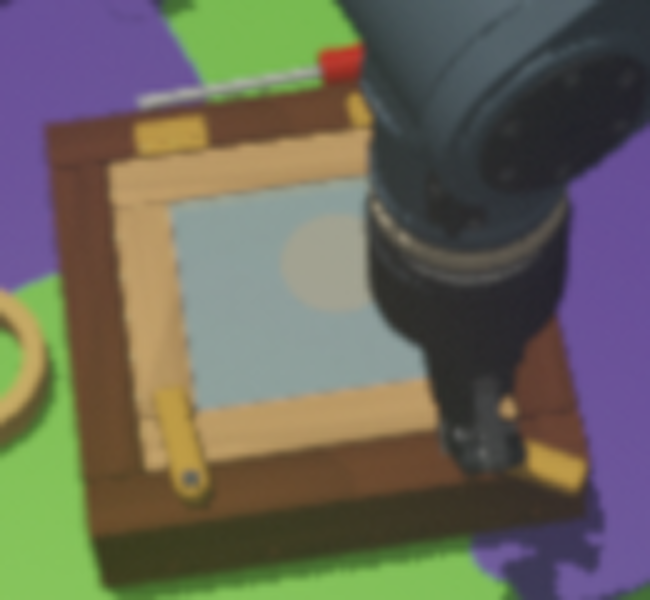

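Button a now points over the lid, from crop pixel (190,478) to (170,392), nearly square. On to button b.

>>> {"fn": "send_rows", "kwargs": {
  "commands": [
    {"delta_pos": [-0.8, 1.2, 0], "yaw": 0},
    {"delta_pos": [0, 0, -4.5], "yaw": 0},
    {"delta_pos": [0, 0, -4], "yaw": 0},
    {"delta_pos": [0, 0, -1.4], "yaw": 0},
    {"delta_pos": [0, 0, 0], "yaw": 0},
    {"delta_pos": [0, 0, 0], "yaw": 0}
  ]
}}

```text
t: 10.1
tcp_pos: [0.6099, 0.1263, 0.0812]
tool_rot: [0.987, -0.161, 0.002, -0.004]
force: [0.5, 0.3, -0.3]
finger_gap: 0.003
```

>>> {"fn": "send_rows", "kwargs": {
  "commands": [
    {"delta_pos": [0, 0, -0.6], "yaw": 0},
    {"delta_pos": [-1.3, -0.1, 0], "yaw": 0},
    {"delta_pos": [-1.2, -0.2, 0], "yaw": 0},
    {"delta_pos": [-1.2, -0.2, 0], "yaw": 0},
    {"delta_pos": [0, 0, 0], "yaw": 0}
  ]
}}

```text
t: 10.72
tcp_pos: [0.5709, 0.121, 0.0782]
tool_rot: [0.987, -0.161, 0.004, -0.005]
force: [-0.7, -0.3, 0.4]
finger_gap: -0.004
```

>>> {"fn": "send_rows", "kwargs": {
  "commands": [
    {"delta_pos": [0, 0, -0.5], "yaw": 0},
    {"delta_pos": [-1.2, -0.3, 0], "yaw": 0},
    {"delta_pos": [-1.2, -0.7, 0], "yaw": 0},
    {"delta_pos": [-0.9, -0.8, 0], "yaw": 0}
  ]
}}

```text
t: 11.22
tcp_pos: [0.5395, 0.1025, 0.0736]
tool_rot: [0.987, -0.16, 0.008, -0.005]
force: [1.8, 3.1, 0.0]
finger_gap: 0.0
```

Contact is felt and the height is good. Continuing round.

>>> {"fn": "send_rows", "kwargs": {
  "commands": [
    {"delta_pos": [-0.8, -0.8, 0], "yaw": 0},
    {"delta_pos": [-0.5, -1.1, 0], "yaw": 0},
    {"delta_pos": [-0.1, -1.2, 0], "yaw": 0},
    {"delta_pos": [0, 0, 0], "yaw": 0}
  ]
}}

```text
t: 11.72
tcp_pos: [0.5223, 0.0685, 0.0735]
tool_rot: [0.987, -0.161, 0.006, -0.005]
force: [0.9, 1.2, 0.4]
finger_gap: 0.003
```

>>> {"fn": "send_rows", "kwargs": {
  "commands": [
    {"delta_pos": [0.3, -0.8, 0], "yaw": 0},
    {"delta_pos": [0.5, -1.0, 0], "yaw": 0},
    {"delta_pos": [0.5, -0.7, 0], "yaw": 0},
    {"delta_pos": [0.4, -0.4, 0], "yaw": 0},
    {"delta_pos": [0, 0, 0], "yaw": 0}
  ]
}}

```text
t: 12.35
tcp_pos: [0.5403, 0.0374, 0.073]
tool_rot: [0.987, -0.161, 0.005, -0.005]
force: [-0.5, 0.5, 0.0]
finger_gap: -0.001
```

Now back off sideways, lift, and move clear toward the robot.

>>> {"fn": "send_rows", "kwargs": {
  "commands": [
    {"delta_pos": [-1.2, 0.2, 0.1], "yaw": 0},
    {"delta_pos": [-0.5, 0, 3], "yaw": 0},
    {"delta_pos": [0, 0, 5], "yaw": 0},
    {"delta_pos": [-1, -4, 4], "yaw": 0},
    {"delta_pos": [-2, -5, 2], "yaw": 0},
    {"delta_pos": [-2, -5, 0], "yaw": 0},
    {"delta_pos": [-2, -5, 0], "yaw": 0},
    {"delta_pos": [-2, -5, 0], "yaw": 0},
    {"delta_pos": [0, 0, 0], "yaw": 0}
  ]
}}

```text
t: 13.48
tcp_pos: [0.4227, -0.2036, 0.2184]
tool_rot: [0.988, -0.157, 0.005, -0.003]
force: [0.0, 0.5, -0.3]
finger_gap: 0.005
```

```bash
python3 pic.py s5
```

```text
[ 0.42280087 -0.2016335   0.21823989] [-0.52661291  0.99424949 -0.19192072]
```

View pics/s5c.png

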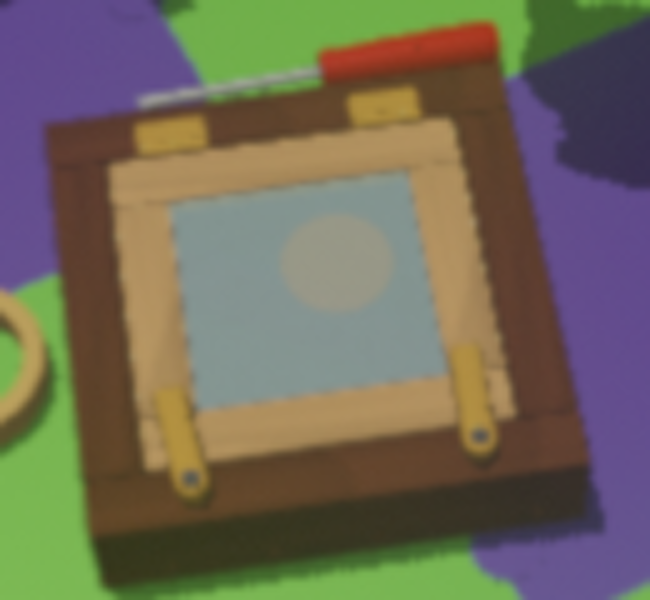

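Both bars now lie over the shut lid, with tips at (169,392) and (464,347). I'll get their angles by fit, and compare the rest of the scene with the first picture.

```bash
python3 - <<'E'
from fit import *
S=lambda u,v:(172+u/5-.4,122+v/5-.4)
o=dict(scene=dict(vp=S(190,479),vn=S(479,435),up=S(169,392),un=S(464,347),ep=S(145,470),en=S(513,417)))
print(fit(o,list(np.load("p.npy")[:4])+[0,0,0],[4,5,6]).round(3))
top=manip.snapshot("top");cv2.imwrite("pics/t5.png",top)
a,b=[cv2.cvtColor(cv2.imread(f"pics/{f}.png"),6).astype(int) for f in("scene0","s5")]
d=(abs(a-b)>45).astype(np.uint8)
n,_,st,_=cv2.connectedComponentsWithStats(cv2.morphologyEx(d,cv2.MORPH_OPEN,np.ones((2,2),np.uint8)))
print(st[1:][st[1:,4]>8].tolist())
s=manip.sense();print(s["t"],abs(s["qd"]).max())
E
```

```text
scene {'vp': [-0.1, -0.2], 'vn': [-0.4, 0.4], 'up': [-0.2, -1.7], 'un': [-0.1, -1.0], 'ep': [-0.2, -0.0], 'en': [0.1, 0.1]}
[ 0.604 -0.05   0.003 -0.332 -0.01   0.081 -0.051]
[[503, 5, 6, 4, 14], [408, 9, 7, 6, 32], [432, 40, 28, 28, 444], [502, 53, 5, 5, 14], [265, 57, 9, 15, 96], [393, 106, 9, 11, 66], [278, 118, 27, 19, 258], [457, 125, 7, 5, 23], [257, 141, 15, 5, 65], [422, 140, 4, 5, 16], [215, 144, 28, 8, 116], [195, 147, 81, 70, 4268], [192, 150, 8, 6, 38], [271, 210, 19, 11, 113], [192, 219, 18, 15, 112], [201, 243, 10, 6, 39]]
13.575 0.04290661481299196
```

The fit gives lid -0.01, latch_a 0.08 and latch_b -0.05 rad. The scene differs from the first picture only at the case, the arm and its shadow. Handing in.

```bash
python3 -c "
from station import manip; print(manip.sign_off())"
```

```text
the job is handed in; nothing more can be done
None
```

The lid is shut and both turn-buttons point over it. I handed the job in at about 13.6 s, and the interface gave no verdict.

**What I did:** With the fingers closed, I pushed the lid down along its hinge arc until it met its stop, with a peak reading of about 25 N. I then pushed each button round from its outer side, latch_a first and latch_b second. Nothing was gripped. Afterwards I moved the arm clear of the case.

**Last checks:** The final camera fit put the lid at about -0.01 rad, latch_a at about 0.08 and latch_b at about -0.05. All three are within tolerance. Comparing pictures from before and after, I attributed every change to the case, the arm and its shadow. The medal and the tape looked unmoved in the close-up.

**What disagreed:**
- **Rail height:** The finger met the shut lid at z of about 0.067, while the camera fit put the rail top at about 0.063.
- **Bar tips:** In the last fit the bar tips were 1 to 1.7 pixels off, well inside the angle tolerance.
- **Finger height:** The finger drifted up to z = 0.081 once during the latch_a push. I corrected it, and the button still turned normally.

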